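# Clamp the forming stake in the bench holder

### The arm

A 6-joint arm with a two-finger parallel gripper is mounted at the origin on the work surface. World frame = base frame: x ahead of the robot, y to its left, z up, the work surface at z = 0. Lengths are in m, angles in rad, forces in N, time in s.
With the tool pointing down it reaches from about 0.375 to 0.925 m from the base axis. Payload 5.7 kg.
Tool frame: the origin (TCP) lies at the very end of the fingers, on their centre line; the grasp point (between the pads) lies robot.hold_point_z behind it (robot.hold_point_z is the distance from the TCP to the grasp point, in m); z points along the fingers, y is the line along which they close (so a half turn about z gives the same grasp; the last joint's range is limited). The gripper opens to 88 mm and grips with 3 to 60 N. Pads are 20 mm wide; open, the fingers measure 115 mm over their backs; the gripper's body (75 mm by 178 mm) begins 61 mm behind the grasp point.
Start: joints at [-0.115, 0.359, 1.51, -0, 1.272, -0.115], TCP at [0.6, -0, 0.223] pointing down, gripper open.
Joint ranges: [-2.97, 2.97], [-1.01, 2.36], [0.21, 2.38], [-0.96, 4.11], [0.2, 2.71], [-2.98, 2.98]. Speed limits (rad/s): [2.39, 2.39, 3.14, 3.14, 3.14, 3.14].

### API

Orientations are given as a rotation vector (axis times angle).
In Python, from plant import monitor, viewer, workorder, robot gives the robot as it stands. The module is installed in compiled form; this text tells all that it offers.
- The arm moves only by the shell command python3 -m inch 'ROWS' [OPENING]. ROWS is JSON, a list of rows, each an object with "linear": the shift along the tool's x, y, z in mm, a list of three; "spin": the turn about the tool's z in rad. In form: [{"linear": [tx, ty, tz], "spin": spin}, ...]. A call has 1 to 8 rows; each row shifts and turns the commanded pose from where the row before left it, along the tool's axes as they then stand; what a row does not reach is not made up. A row lasts 1/12 s, in which the tool goes at most 41.7 mm and 7.16 degrees, less where a joint would pass 70% of its speed; a pose out of reach is approached as far as the arm can. A call with a gripper value outside its range is refused whole. OPENING is the opening, from 0 (shut) to 1 (fully open), set as the call begins (- or left out, the last holds). The fingers move at their own pace and stop on an object; the grip force is fixed at half the most. Time passes only in rows, so rows that do not move let the fingers close. It gives the time, the measured TCP pose, the force, the opening and the grip force at its end, in the units of the state.
- monitor.observe(): the state, without advancing time (a new reading comes with each control period).
- viewer.grab_frame(name): name is "scene" or "side" or "wrist"; returns (picture, depth): 400x640x3 uint8, red, green, blue; 400x640 float32, m along the optical axis (not along the pixel's ray), 0 where there is no reading.
- viewer.get_calibration(name): a dict with "camera_matrix" (3x3 intrinsics, pixels), "k1" (the pictures are not rectified: a ray, as slopes to the right and down, at radius r is drawn at 1 + k1 r^2 times it, then the intrinsics apply), "origin" and "orientation" of the camera in the world. Camera axes: x right, y up, looking along -z (the intrinsics and any distortion apply to the point x, -y, -z); pixel columns grow to the right and rows downward; lengths in m; the calibration is good to about 2 mm. A picture is of the moment at which its call begins: read the wrist's pose just before it. get_calibration takes no time and is no camera call; for the wrist camera it gives the pose at the moment of the call.
- workorder.finish_job(): hands the job in; it is judged then, once.
The state is a dict: "time": time; "q": joint angles; "qd": joint speeds; "joint_torque": joint torques, N m; "eef_pos": TCP position; "tool_rot": TCP orientation; "contact_force": force on the tool from outside, world axes, zero at the start; "ft_torque": the same for the moment, N m; "grip_width": opening from 0.0 (shut) to 1.0 (fully open); "grasp_force": force on a finger pad.
Only numpy, scipy, OpenCV 4.12 (cv2) and the standard library are available. Lean on these libraries where they do the work, as an engineer would, in place of code of your own. Each camera call takes 0.05 s, during which the arm holds its last target. There are 200 camera calls.

### The job

Set the steel forming stake flat into the slot of the bench holder, its long side across from the cam to the spring jaw, push it fully home against the end stop and let go of it. Then turn the black ball knob clockwise until the cam nips the stake and has pushed the spring jaw back by about 3 mm: firm, but not overtightened. Handle the stake gently and leave everything else on the bench alone.

Things in the scene. Friction and masses are not known exactly. Their poses are not given: they have to be found in the camera images.
- stake: Loose bare-steel forming stake, 0.3 to 0.55 kg: flat base 56 mm (its x) by 90 mm (its y), 10 mm thick, and in its middle an upright round post 16 mm across whose top is 50 mm above the underside. Origin: centre of the underside, z up along the post. It fits either way round (half a turn is the same). Grip the post, above the base, fingers closing along its x.
- holder: Grey holder fixed on the bench: board 150 (x) by 250 (y) mm, 8 mm thick. Origin on the bench, below the home position of the stake's centre in x. At -y of the slot stands the steel cam, its open edge at y = -54.5 mm or lower; at +y the spring jaw, a steel bar 70 mm long in x, top 20 mm above the bench. The jaw slides in y only, against a spring of 6 N per mm without preload.
- slot (a point): Point on the board's top, 8 mm above the bench, at holder x = 0, y = -8 mm: put the stake's centre down within 1.5 mm of it in y and 5 to 30 mm short of it in x, stake x along holder x (axes as the holder's), then slide it to +x. The jaw's face is anywhere from holder y = +39 to +49 mm, set differently each time, so the knob angle where the nip begins is unknown and must be felt.
- end_stop (a point): Middle of the end stop's face: a dark bar 78 mm long in y on the board, top 20 mm above the bench, face at holder x = +28 mm looking to -x. The stake is home when its base touches it, its centre then at holder x = 0. A push of 5 to 8 N is enough.
- cam_knob: Cam disc, stem and ball knob as one, turning about an upright axis at holder x = 0, y = -75 mm. Origin on the axis at the board's top; x and y turn with it. Angle a = how far clockwise from above it stands from the holder's axes: 0 to 0.2 rad at the start, 2.9 at most, yaw falls as it tightens. The disc (30 mm radius, top 22 mm above the bench) reaches 30 - 10 cos(a) mm towards the jaw.
- ball (a point): Centre of the smooth black ball, 42 mm across, on the axis, 90 mm above the bench, on a 16 mm stem. Slippery (friction 0.4): it turns only if the pads meet it at its widest, at this height, with 40 to 60 N of grip. Its own friction is 0.27 N m either way, so that once an arm has stopped (and sprung back a little) the reading may be 0.27 N m off to either side: compare like with like.
- axis (a point): Point on the knob's axis at the board's top. The nip begins at an angle a of 0.9 to 2.0 rad and is first felt as a rise of some 0.07 N m over free turning, about 0.06 rad past the touch; firm is when the cam reaches about 3.3 mm more than at the touch (0.3 to 0.45 rad on), 20 N on the stake; over 40 N is overtightened. It stays where it is left. Two grasps are usual.
- crown: Bystander, loose: a little dark sheet-metal crown, 30 x 60 mm, 20 mm tall. Not to be moved.
- jar: Bystander, loose: closed jar, 56 mm across, 75 mm tall. Not to be moved.
- cup: Bystander, loose: white cup, 76 mm across, 90 mm tall. Not to be moved.
- roll: Bystander, loose: flat cork ring, 70 mm across, 24 mm tall. Not to be moved.
- weight: Bystander, loose: brass weight, 48 mm across, 50 mm tall. Not to be moved.
- hammer: Bystander, loose: hammer lying on the bench. Not to be moved.
- brush: Bystander, loose: brush lying on the bench. Not to be moved.
Things that resemble listed ones, but are neither listed nor needed, are in the scene too. Leave any blue or yellow look-alike of the stake alone.

How it is judged:
By the outcome, as a careful person would: the job done as asked, in the order asked, and still so for the second after the job is handed in, with the robot touching nothing.
It also fails if it takes over 70 s, if anything falls off the work surface, if the arm or the gripper's body presses on something with over 40 N, if the wrist force passes 120 N, or if a joint passes its speed limit or range.

## Working session

There is one attempt and no reset: what is moved stays moved. The work goes in short steps, Python scripts to look and compute and a shell command to move; the robot and the scene stay as the last step left them, time stands still between calls to the robot, and variables do not carry over. Pictures are saved under pics/ and viewed, at most 10 in all, crops included, and the job is handed in when it is done.

```bash
mkdir -p pics; cat > h.py <<'E'
import numpy as np, cv2
from plant import monitor, viewer, workorder, robot
from scipy.spatial.transform import Rotation as R
def rot(o):
    o=np.array(o,float)
    if o.shape==(3,3): return o
    return R.from_rotvec(o).as_matrix() if o.size==3 else R.from_quat(o).as_matrix()
def ray(c,u,v):
    K=np.array(c["camera_matrix"]);xd=np.array([(u-K[0,2])/K[0,0],(v-K[1,2])/K[1,1]])
    x=xd.copy()
    for _ in range(20): x=xd/(1+c["k1"]*(x@x))
    return rot(c["orientation"])@np.array([x[0],-x[1],-1.0]), np.array(c["origin"])
def at_z(c,u,v,z):
    d,o=ray(c,u,v); return o+d*(z-o[2])/d[2]
def at_d(c,dep,u,v):
    d,o=ray(c,u,v); return o+d*float(dep[int(v),int(u)])
def tri(c1,p1,c2,p2):
    d1,o1=ray(c1,*p1);d2,o2=ray(c2,*p2)
    t=np.linalg.lstsq(np.c_[d1,-d2],o2-o1,rcond=None)[0]
    a,b=o1+t[0]*d1,o2+t[1]*d2
    return (a+b)/2,np.linalg.norm(a-b)
def grab(n,tag):
    import pickle
    c=viewer.get_calibration(n);p,d=viewer.grab_frame(n)
    pickle.dump((c,p,d),open(f'pics/{tag}.pkl','wb'));cv2.imwrite(f'pics/{tag}.png',p[:,:,::-1]);return c,p,d
def load(tag):
    import pickle;return pickle.load(open(f'pics/{tag}.pkl','rb'))
E
python3 - <<'E'
from h import *
for n in("scene","side","wrist"):
    c,p,d=grab(n,n+"0");print(n,c)
s=monitor.observe();print(s,robot.hold_point_z)
E
```

```text
scene {'camera_matrix': array([[458.40714032,   0.        , 324.65356849],
       [  0.        , 458.40714032, 200.06642767],
       [  0.        ,   0.        ,   1.        ]]), 'k1': -0.02528420038695748, 'origin': array([1.25652484, 0.31762386, 0.84936577]), 'orientation': array([0.52730184, 0.79199357, 1.88850002])}
side {'camera_matrix': array([[509.17314912,   0.        , 315.54389434],
       [  0.        , 509.17314912, 197.81313273],
       [  0.        ,   0.        ,   1.        ]]), 'k1': -0.15889910978994962, 'origin': array([-0.12716751,  1.03867166,  0.85281987]), 'orientation': array([ 0.39993013, -1.26871296, -2.30124192])}
wrist {'camera_matrix': array([[341.16756941,   0.        , 317.09156454],
       [  0.        , 341.16756941, 198.24914949],
       [  0.        ,   0.        ,   1.        ]]), 'k1': -0.07467396783392481, 'origin': array([0.59914807, 0.08189949, 0.38462818]), 'orientation': array([-2.99040918e-01,  1.10940234e-03,  1.14758346e-04])}
{'time': 0.15, 'q': array([-1.15109083e-01,  3.59354094e-01,  1.51115867e+00, -4.34917317e-05,
        1.27250108e+00, -1.15119021e-01]), 'qd': array([-5.14324931e-05, -2.63541764e-03, -2.58042126e-03,  1.63318692e-04,
       -1.74957568e-04,  7.13795917e-04]), 'joint_torque': array([ 6.01716038e-04, -5.15759647e+01, -2.71007627e+01,  6.74942834e-02,
        3.05557286e-02, -7.96465724e-05]), 'eef_pos': array([5.99477400e-01, 3.13478880e-05, 2.22003615e-01]), 'tool_rot': array([-2.22064672e+00, -2.22069724e+00,  1.43744982e-03]), 'contact_force': array([ 0.29656053,  0.06494014, -0.01566335]), 'ft_torque': array([ 0.02151487, -0.00201165,  0.02231377]), 'grasp_force': 0.0, 'grip_width': 1.005346603699804} 0.0187
```

View pics/scene0.png

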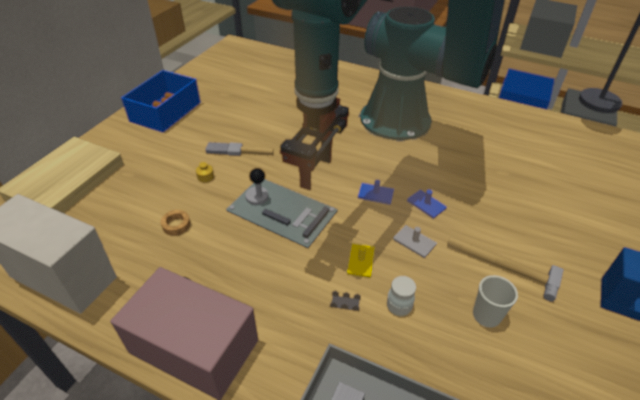

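View pics/side0.png

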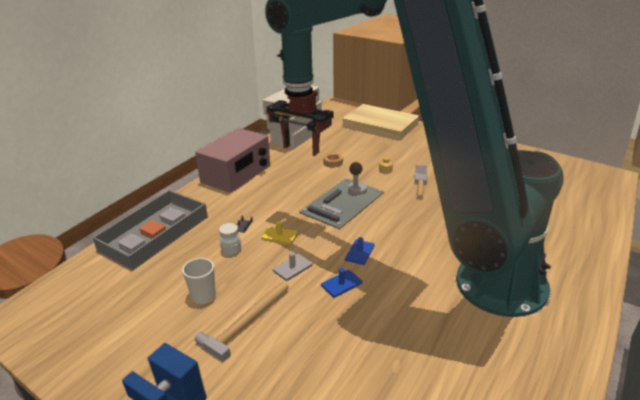

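The scene view shows the holder around (282,210) with its knob at (257,177). Stake candidates are the blue ones at (376,190) and (428,203), the yellow one at (361,262), and the bare-steel one at (415,240). The steel one fits the description. In the side view it is at (292,266) and the knob is at (356,168). Next I'll check it in close crops.

```bash
python3 - <<'E'
from h import *
a=load('scene0')[1][:,:,::-1];b=load('side0')[1][:,:,::-1]
cv2.imwrite('pics/c1.png',cv2.resize(a[160:280,220:450],None,fx=3.4,fy=3.4,interpolation=cv2.INTER_CUBIC))
cv2.imwrite('pics/c2.png',cv2.resize(b[150:300,260:400],None,fx=4,fy=4,interpolation=cv2.INTER_CUBIC))
E
```

```text
(no output)
```

View pics/c1.png

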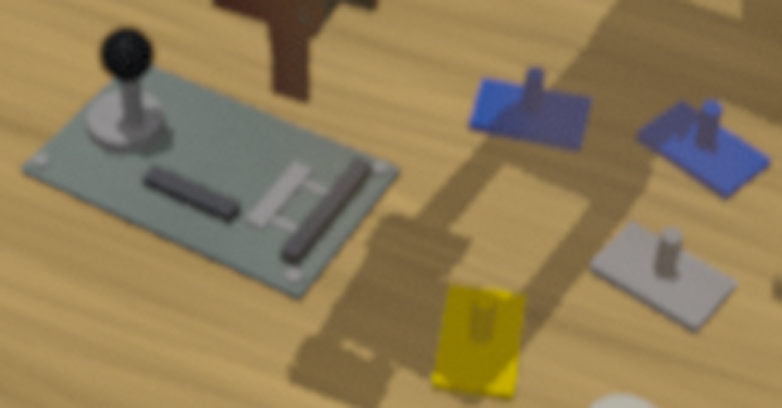

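View pics/c2.png

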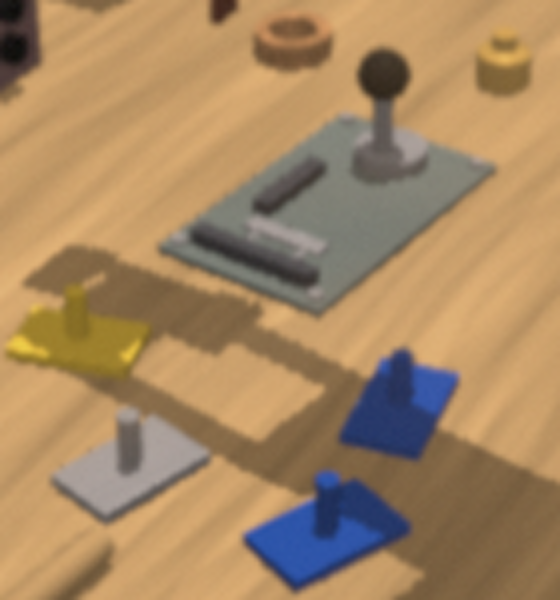

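Scene crop: the steel stake has its post top at (672,236), the ball is at (127,54), the end stop at (190,193), the jaw at (278,195) and its back bar at (327,210). Side crop: post top (128,415), ball (384,74), stake base around (130,467). I choose the bare-steel stake.

```bash
cat > m1.py <<'E'
from h import *
A=load('scene0');B=load('side0');cA,cB=A[0],B[0]
pa=lambda x,y:((x+.5)/3.4-.5+220,(y+.5)/3.4-.5+160)
pb=lambda x,y:((x+.5)/4-.5+260,(y+.5)/4-.5+150)
P=np.round
for n,a,b in [("ball",(127,54),(384,74)),("posttop",(672,235),(128,414)),("st_L/..",(592,267),(158,418)),("st_far",(633,225),(210,460)),("st_R",(737,288),(107,515)),("st_near",(697,326),(53,480)),
  ("bd_top",(147,66),(496,167)),("bd_R",(400,172),(320,308)),("bd_bot",(300,292),(160,245)),("bd_L",(24,168),(343,115))]:
    x,e=tri(cA,pa(*a),cB,pb(*b));print(n,P(x*1e3,1),P(e*1e3,1))
for n,z,ps,qs in [("stake base top z10",.010,[(592,265),(633,224),(737,286),(697,322)],[(158,417),(210,458),(107,511),(53,478)]),
 ("board top z8",.008,[(147,66),(400,170),(300,289),(24,166)],[(496,165),(320,305),(160,243),(343,115)])]:
    X=[];
    for c,f,q in((cA,pa,ps),(cB,pb,qs)):
        x=np.array([at_z(c,*f(*p),z) for p in q])[:,:2]*1e3
        print(n,P(x,1).tolist(),"mean",P(x.mean(0),1),"edges",P(np.linalg.norm(np.roll(x,-1,0)-x,axis=1),1))
        e=x[2]-x[1]+x[3]-x[0]; g=x[1]-x[0]+x[2]-x[3];print("  angles",np.degrees(np.arctan2(e[1],e[0])),np.degrees(np.arctan2(g[1],g[0])))
E
python3 m1.py
```

```text
ball [ 532.3 -193.5   93.1] 0.8
posttop [491.3 218.1  52. ] 0.3
st_L/.. [504.7 168.8   9.1] 1.9
st_far [452.  184.    7.4] 1.6
st_R [477.4 267.9   8.8] 3.8
st_near [526.5 254.5   9.1] 2.5
bd_top [ 453.1 -232.6    8.6] 7.1
bd_R [476.1   4.5   8.8] 3.6
bd_bot [620.2  -7.1  10.7] 2.1
bd_L [ 600.6 -250.9    9.1] 2.3
stake base top z10 [[504.5, 169.1], [452.8, 183.4], [478.2, 269.0], [522.8, 252.5]] mean [489.6 218.5] edges [53.6 89.3 47.6 85.3]
  angles 75.49825396919005 162.23257839437463
stake base top z10 [[504.6, 167.7], [451.4, 186.0], [478.5, 263.6], [527.1, 255.2]] mean [490.4 218.1] edges [56.3 82.3 49.3 90.4]
  angles 73.28470298358474 165.30466216855848
board top z8 [[456.1, -229.1], [475.0, 5.0], [614.8, -10.4], [596.9, -254.2]] mean [ 535.7 -122.2] edges [234.9 140.7 244.5 143. ]
  angles -8.205924621438948 85.58434904185617
board top z8 [[455.4, -242.3], [478.7, -2.4], [624.0, -11.3], [601.2, -250.6]] mean [ 539.8 -126.7] edges [241.1 145.6 240.4 146.1]
  angles -3.3936359977434347 84.51495495994558
```

```bash
python3 -m inch '[{"linear":[31,-15.6,8],"spin":0},{"linear":[31,-15.6,8],"spin":0},{"linear":[31,-15.6,8],"spin":0},{"linear":[31,-15.6,8],"spin":0},{"linear":[31,-15.6,8],"spin":0},{"linear":[31,-15.6,8],"spin":0},{"linear":[32,-15.6,8],"spin":0}]'
python3 -m inch '[{"linear":[0,0,0],"spin":0.09},{"linear":[0,0,0],"spin":0.09},{"linear":[0,0,0],"spin":0.09},{"linear":[0,0,0],"spin":0},{"linear":[0,0,0],"spin":0}]'
python3 - <<'E'
from h import *
grab('wrist','w1')
a=load('wrist0')[1][:,:,::-1]; b=load('w1')[1][:,:,::-1]
cv2.imwrite('pics/c3.png',np.vstack([cv2.resize(a,(480,300),interpolation=3),cv2.resize(b,(480,300),interpolation=3)]))
E
```

```text
time: 0.73
eef_pos: [0.4896, 0.2191, 0.1662]
tool_rot: [-2.222, -2.221, 0.001]
contact_force: [0.1, -0.0, 0.0]
grip_width: 1.003
grasp_force: 0.0
time: 1.15
eef_pos: [0.4906, 0.218, 0.1665]
tool_rot: [-2.497, -1.906, 0.001]
contact_force: [0.7, 0.9, 0.6]
grip_width: 1.0
grasp_force: 0.0
```

View pics/c3.png

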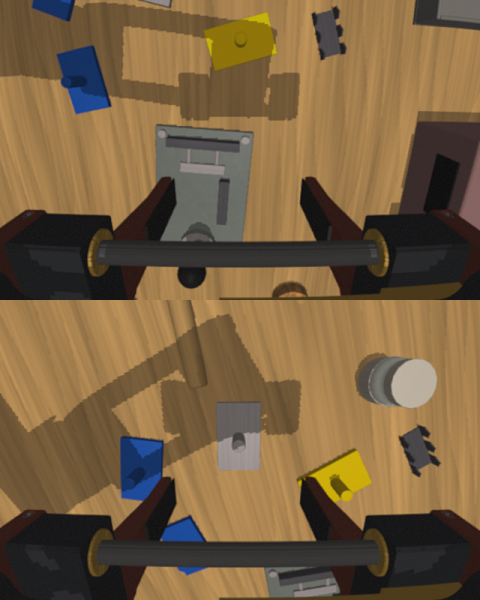

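The wrist views show the steel stake upright in the frame, at (310,180) px of the second picture, with its post at (317,178). The yellow look-alike is close to its right, so I'll pre-close the fingers. In the first view the holder is at (270,250).

```bash
cat > m2.py <<'E'
from h import *
def cloud(tag):
    c,p,d=load(tag);v,u=np.mgrid[0:400,0:640]
    K=c["camera_matrix"];q=cv2.undistortPoints(np.c_[u.ravel(),v.ravel()].astype(np.float64)[:,None],K,np.array([c["k1"],0,0,0,0]))[:,0]
    X=c["origin"]+(np.c_[q[:,0],-q[:,1],-np.ones(len(q))]*d.ravel()[:,None])@rot(c["orientation"]).T
    return X.reshape(400,640,3),p.astype(int),d
def rect(pts):
    r=cv2.minAreaRect((pts*1e3).astype(np.float32));return np.round(r[0],1),np.round(r[1],1),round(r[2],2)
if __name__=="__main__":
    for tag in("w1","scene0","side0"):
        X,p,d=cloud(tag);sat=p.max(2)-p.min(2)
        near=np.hypot(X[...,0]-.4905,X[...,1]-.218)<.06
        m=near&(X[...,2]>.005)&(X[...,2]<.016)&(sat<30)&(d>0)
        m=cv2.morphologyEx(m.astype(np.uint8),cv2.MORPH_OPEN,np.ones((2,2)))>0
        print(tag,"base",m.sum(),rect(X[m][:,:2]),"z",np.median(X[m][:,2])*1e3)
        t=near&(X[...,2]>.044)&(X[...,2]<.058)&(d>0)
        print("  post top",t.sum(),np.round(X[t].mean(0)*1e3,1))
    X,p,d=cloud("scene0")
    y=(p[...,0]-p[...,2]>100)&(p[...,1]>120)&(abs(X[...,2])<.02)&(np.hypot(X[...,0]-.52,X[...,1]-.1)<.12)
    print("yellow",X[y].min(0),X[y].max(0))
    for tag in("wrist0","scene0","side0"):
        X,p,d=cloud(tag);c=np.array([.538,-.124]);sat=p.max(2)-p.min(2)
        b=(np.abs(X[...,:2]-c).max(2)<.15)&(X[...,2]>.004)&(X[...,2]<.013)&(p[...,2]>p[...,0]-8)&(sat<35)&(d>0)
        b=cv2.morphologyEx(b.astype(np.uint8),cv2.MORPH_OPEN,np.ones((3,3)))>0
        print(tag,"board",b.sum(),rect(X[b][:,:2]))
        k=(np.hypot(X[...,0]-.532,X[...,1]+.1935)<.04)&(X[...,2]>.06)&(X[...,2]<.13)&(d>0)
        if k.sum()>20:
            Q=X[k];s=np.linalg.lstsq(np.c_[2*Q,np.ones(len(Q))],(Q**2).sum(1),rcond=None)[0];print("  ball",s[:3],np.sqrt(s[3]+s[:3]@s[:3]))
E
python3 m2.py
```

```text
w1 base 4760 (array([496.2, 232.4]), array([132.8,  56.5]), 75.37) z 10.741821065836488
  post top 273 [490.9 217.4  50.2]
scene0 base 610 (array([491.4, 220.2]), array([87.6, 59.4]), 76.75) z 10.162148948468674
  post top 35 [492.8 218.3  48.9]
side0 base 450 (array([212.7, 623.4]), array([  95.8, 1068.9]), 34.18) z 10.143443899685355
  post top 30 [491.  219.6  48.9]
yellow [ 0.54410024  0.08704013 -0.00210255] [0.63824971 0.15594687 0.01421026]
wrist0 board 12659 (array([ 539.6, -105.8]), array([208.1, 147. ]), 85.47)
  ball [ 0.53182234 -0.19623918  0.09132101] 0.020436773392469774
scene0 board 2769 (array([ 538.4, -124.9]), array([245.5, 148.7]), 85.08)
  ball [ 0.53017152 -0.19685089  0.08807685] 0.022533080178928456
side0 board 165 (array([547.2, -57.9]), array([138.7,  91.1]), 65.4)
  ball [ 0.53377659 -0.19559855  0.09014248] 0.021249153907051375
```

```bash
python3 -m inch '[{"linear":[0,0,35],"spin":0},{"linear":[0,0,35],"spin":0},{"linear":[0,0,35],"spin":0},{"linear":[0,0,32],"spin":0},{"linear":[0,0,13],"spin":0},{"linear":[0,0,0],"spin":0}]' 0.5
python3 -m inch '[{"linear":[0,0,0],"spin":0},{"linear":[0,0,0],"spin":0},{"linear":[0,0,0],"spin":0},{"linear":[0,0,0],"spin":0},{"linear":[0,0,0],"spin":0}]' 0
```

```text
time: 1.7
eef_pos: [0.4881, 0.2168, 0.0134]
tool_rot: [-2.497, -1.903, 0.01]
contact_force: [-0.6, -0.7, 0.9]
grip_width: 0.582
grasp_force: 0.0
time: 2.12
eef_pos: [0.4916, 0.2183, 0.0178]
tool_rot: [2.499, 1.902, 0.003]
contact_force: [-0.8, 0.7, -0.3]
grip_width: 0.207
grasp_force: 0.0
```

```bash
python3 -m inch '[{"linear":[0,0,0],"spin":0},{"linear":[0,0,0],"spin":0},{"linear":[0,0,0],"spin":0}]'
python3 -m inch '[{"linear":[0,0,-20],"spin":0},{"linear":[0,0,-30],"spin":0},{"linear":[0,0,-30],"spin":0},{"linear":[0,0,-20],"spin":-0.085},{"linear":[0,0,0],"spin":-0.085},{"linear":[0,0,0],"spin":0},{"linear":[0,0,0],"spin":0}]'
```

```text
time: 2.37
eef_pos: [0.4914, 0.2183, 0.0177]
tool_rot: [2.5, 1.902, 0.003]
contact_force: [-0.5, 0.0, 6.6]
grip_width: 0.179
grasp_force: 30.0
time: 2.95
eef_pos: [0.49, 0.2178, 0.1164]
tool_rot: [-2.332, -2.105, 0.001]
contact_force: [-1.4, -0.1, -4.5]
grip_width: 0.176
grasp_force: 30.0
```

```bash
python3 -m inch '[{"linear":[-25,6,0],"spin":0},{"linear":[-38,9,0],"spin":0},{"linear":[-38,9,0],"spin":0},{"linear":[-38,9,0],"spin":0},{"linear":[-38,9,0],"spin":0},{"linear":[-38,9,0],"spin":0},{"linear":[-30,7,0],"spin":0},{"linear":[-18,4,0],"spin":0}]'
python3 -m inch '[{"linear":[0,0,0],"spin":0},{"linear":[0,0,0],"spin":0},{"linear":[0,0,0],"spin":0}]'
python3 - <<'E'
from h import *
for n in("wrist","scene","side"):grab(n,n[0]+'2_')
s=monitor.observe();print(s["eef_pos"],s["tool_rot"])
a=load('w2_')[1][:,:,::-1];b=load('s2_')[1][:,:,::-1]
cv2.imwrite('pics/c4.png',a)
E
```

```text
time: 3.62
eef_pos: [0.5256, -0.0531, 0.1154]
tool_rot: [-2.334, -2.102, 0.003]
contact_force: [0.2, 1.4, -4.1]
grip_width: 0.175
grasp_force: 30.0
time: 3.87
eef_pos: [0.5249, -0.0492, 0.1156]
tool_rot: [-2.33, -2.104, 0.002]
contact_force: [-0.8, 0.1, -4.1]
grip_width: 0.175
grasp_force: 30.0
[ 0.52555928 -0.04862667  0.11621125] [-2.32780767e+00 -2.10787970e+00  9.73900032e-04]
```

View pics/c4.png

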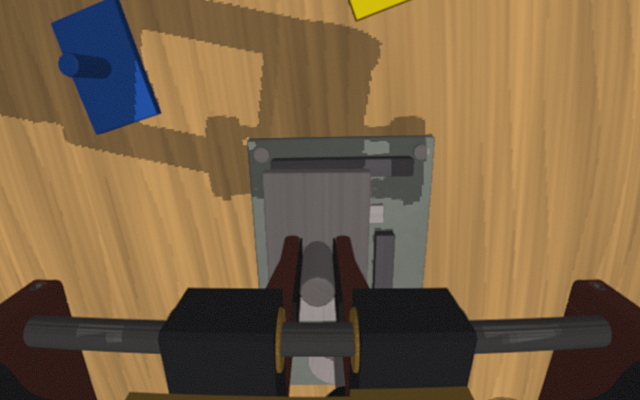

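The held stake covers (263..370, 170) px and sits square to the gripper. The board's far edge runs from (248,137) to (434,135), the back bar is at y≈158 and the stop is at (384,260). I'll get the bar poses from the depth points.

```bash
cat > m3.py <<'E'
from m2 import *
for tag in("wrist0","scene0","s2_"):
    if tag=="s2_":continue
    X,p,d=cloud(tag)
    c=np.array([.538,-.124])
    m=((np.abs(X[...,:2]-c).max(2)<.14)&(X[...,2]>.0165)&(X[...,2]<.0235)&(d>0)).astype(np.uint8)
    n,lab,st,ce=cv2.connectedComponentsWithStats(m,connectivity=4)
    for i in range(1,n):
        if st[i,4]<30: continue
        q=X[lab==i];print(tag,st[i],rect(q[:,:2]),np.round(np.median(q[:,2])*1e3,1),"rgb",p[lab==i].mean(0).astype(int))
# board edges from wrist0, as fitted rays at z=8mm
X,p,d=cloud("w2_")
m=(X[...,2]>.08)&(X[...,2]<.125)&(d>0)&(np.arange(400)[:,None]<236)
r=rect(X[m][:,:2]);print("held base",r,np.median(X[m][:,2])*1e3)
e=[];Xl=X[m];
print("front edge slope: ",end="")
cols=range(275,360,5);pts=[]
for u in cols:
    v=np.where(m[:,u])[0].min();pts.append(X[v,u,:2])
pts=np.array(pts);f=np.polyfit(pts[:,0],pts[:,1],1);print(np.degrees(np.arctan(f[0])),pts.mean(0))
pts=[]
for v in range(175,228,3):
    us=np.where(m[v])[0];pts.append(np.r_[X[v,us.min()+1,:2],X[v,us.max()-1,:2]])
pts=np.array(pts)
for k in(0,2):
    f=np.polyfit(pts[:,k+1],pts[:,k],1);print("side yaw",-np.degrees(np.arctan(f[0])),"x at y=-.049:",np.polyval(f,-.049))
E
python3 m3.py
```

```text
wrist0 [ 221  183   99   21 1154] (array([546.6, -24.4]), array([ 14.8, 109.6]), 85.04) 22.5 rgb [74 71 73]
wrist0 [289 241  17  59 777] (array([ 574.4, -122.8]), array([78.7, 16.1]), 85.04) 20.7 rgb [74 71 73]
wrist0 [242 308  44  14 387] (array([ 530.2, -185.7]), array([19.4, 55.3]), 88.64) 22.2 rgb [84 79 78]
scene0 [245 187  23  17 192] (array([ 529.3, -204.3]), array([59.4, 59.7]), 83.23) 21.4 rgb [118 117 118]
scene0 [302 207  27  30 181] (array([545.4, -23. ]), array([ 15.7, 112.1]), 85.71) 21.3 rgb [83 80 78]
scene0 [262 209  29  15 155] (array([ 574.2, -121.7]), array([80.4, 18. ]), 85.59) 19.9 rgb [72 73 76]
held base (array([526.8, -23.3]), array([35.5, 55.9]), 84.27) 108.52292651298833
front edge slope: -5.3610981166055875 [ 0.52770285 -0.00605583]
side yaw -5.62317630922842 x at y=-.049: 0.4972197710630561
side yaw -5.326008324824064 x at y=-.049: 0.5513023414210139
```

```bash
cat > m4.py <<'E'
from m2 import *
for tag in("wrist0","scene0","side0"):
    X,p,d=cloud(tag);V=p.mean(2);sat=p.max(2)-p.min(2)
    m=((np.abs(X[...,:2]-[.540,-.06]).max(2)<.05)&(sat<16)&(V>(105 if tag!="side0" else 120))&(X[...,2]>.005)&(d>0)).astype(np.uint8)
    n,lab,st,ce=cv2.connectedComponentsWithStats(m,connectivity=4)
    for i in range(1,n):
        if st[i,4]<40: continue
        q=X[lab==i];print(tag,st[i],rect(q[:,:2]),np.round(np.percentile(q[:,2],[5,50,95])*1e3,1),"rgb",p[lab==i].mean(0).astype(int))
# ball in all views: fixed-radius sphere fit
from scipy.optimize import least_squares
for tag in("wrist0","scene0","side0","s2_"):
    X,p,d=cloud(tag)
    k=(np.hypot(X[...,0]-.532,X[...,1]+.1955)<.03)&(X[...,2]>.078)&(X[...,2]<.12)&(d>0)
    if k.sum()<20: continue
    Q=X[k];f=least_squares(lambda s:np.linalg.norm(Q-s,axis=1)-.021,[.532,-.195,.09],loss='soft_l1',f_scale=.001)
    print(tag,"ball",k.sum(),np.round(f.x*1e3,1),f.cost**.5)
X,p,d=cloud("wrist0")
m=(X[...,2]>.0165)&(X[...,2]<.0245)&(np.hypot(X[...,0]-.530,X[...,1]+.195)<.045)&(d>0)
print("disc wrist0 max y",X[m][:,1].max(), "scene/side:")
for tag in("scene0","side0"):
    X,p,d=cloud(tag);m=(X[...,2]>.0165)&(X[...,2]<.026)&(np.hypot(X[...,0]-.530,X[...,1]+.2)<.045)&(d>0)
    print(tag,cv2.minEnclosingCircle((X[m][:,:2]*1e3).astype(np.float32)),X[m][:,:2].min(0),X[m][:,:2].max(0))
E
python3 m4.py
```

```text
wrist0 [228 178  82   8 305] (array([543.4, -13.4]), array([ 8.2, 92.3]), 88.94) [7.5 8.7 9.8] rgb [112 116 108]
wrist0 [224 197   9  12  75] (array([495. , -39.4]), array([14.3,  9.6]), 85.21) [7.8 8.8 9.8] rgb [106 110 102]
wrist0 [ 234  198   76   61 2870] (array([545.5, -69.9]), array([80.1, 87.3]), 89.56) [ 7.8  9.3 13.4] rgb [119 119 113]
scene0 [278 200  44  34 696] (array([540. , -69.6]), array([80.4, 99.7]), 89.85) [ 5.9  8.6 13.1] rgb [119 124 119]
scene0 [311 223  11  16  40] (array([562.4, -12.9]), array([ 6.1, 53.7]), 88.24) [ 5.3  7.6 10.5] rgb [113 119 111]
side0 [320 201  34  17 270] (array([539.2, -75.8]), array([69.3, 99.3]), 88.86) [ 6.8 10.2 15. ] rgb [134 133 125]
wrist0 ball 914 [ 531.7 -196.5   90.6] 0.01243684285098104
scene0 ball 215 [ 530.8 -196.2   90.1] 0.011741353580064949
side0 ball 137 [ 534.7 -196.9   92.2] 0.014193687018778394
s2_ ball 93 [ 534.6 -196.2   93.2] 0.012040223279128466
disc wrist0 max y -0.17603256972359127 scene/side:
scene0 ((529.1275634765625, -206.42002868652344), 32.35149002075195) [ 0.49936836 -0.23482545] [ 0.55994571 -0.17455639]
side0 ((529.5498046875, -206.34324645996094), 33.63306427001953) [ 0.5023683  -0.23972245] [ 0.56254561 -0.17425086]
```

```bash
python3 -m inch '[{"linear":[0,0,25],"spin":-0.008},{"linear":[0,0,25],"spin":0},{"linear":[0,0,14],"spin":0},{"linear":[-15,1,0],"spin":0},{"linear":[-25,1.5,0],"spin":0},{"linear":[-25,1.5,0],"spin":0},{"linear":[-13.4,1.2,0],"spin":0},{"linear":[0,0,0],"spin":0}]'
python3 -m inch '[{"linear":[0,0,0],"spin":0},{"linear":[0,0,0],"spin":0},{"linear":[0,0,0],"spin":0}]'
python3 - <<'E'
from m2 import *
for n,t in(("wrist","w3"),("scene","sc3"),("side","si3")):grab(n,t)
s=monitor.observe();print(s["eef_pos"],s["tool_rot"])
a=load('sc3')[1][:,:,::-1];b=load('si3')[1][:,:,::-1]
a=cv2.resize(a[150:250,220:345],None,fx=6,fy=6,interpolation=3)[:,:750]
b=cv2.resize(b[150:230,290:400],None,fx=5,fy=5,interpolation=3)
cv2.imwrite('pics/c5a.png',a)
cv2.imwrite('pics/c5b.png',b)
for t in("sc3","si3"):
    X,p,d=cloud(t)
    m=(X[...,2]>.030)&(X[...,2]<.055)&(np.abs(X[...,1]+.127)<.06)&(np.abs(X[...,0]-.523)<.04)&(d>0)
    print(t,m.sum(),rect(X[m][:,:2]),X[m].max(0),X[m].min(0))
E
```

```text
time: 4.68
eef_pos: [0.5251, -0.1303, 0.0528]
tool_rot: [2.321, 2.114, 0.0]
contact_force: [0.9, -0.5, -5.0]
grip_width: 0.175
grasp_force: 30.0
time: 4.93
eef_pos: [0.5239, -0.1272, 0.0526]
tool_rot: [-2.32, -2.117, 0.0]
contact_force: [-0.5, -0.6, -4.2]
grip_width: 0.177
grasp_force: 30.0
[ 0.52405423 -0.12751309  0.05265614] [-2.31991385e+00 -2.11781424e+00  9.31173794e-05]
sc3 463 (array([ 523.2, -133.4]), array([104.6,  58.4]), 83.97) [ 0.55658471 -0.08036519  0.05487134] [ 0.49616655 -0.18687674  0.03406448]
si3 286 (array([ 524.4, -131.7]), array([108.6,  59.5]), 84.94) [ 0.55755075 -0.07665836  0.05482846] [ 0.49382501 -0.18639255  0.03366926]
```

View pics/c5a.png

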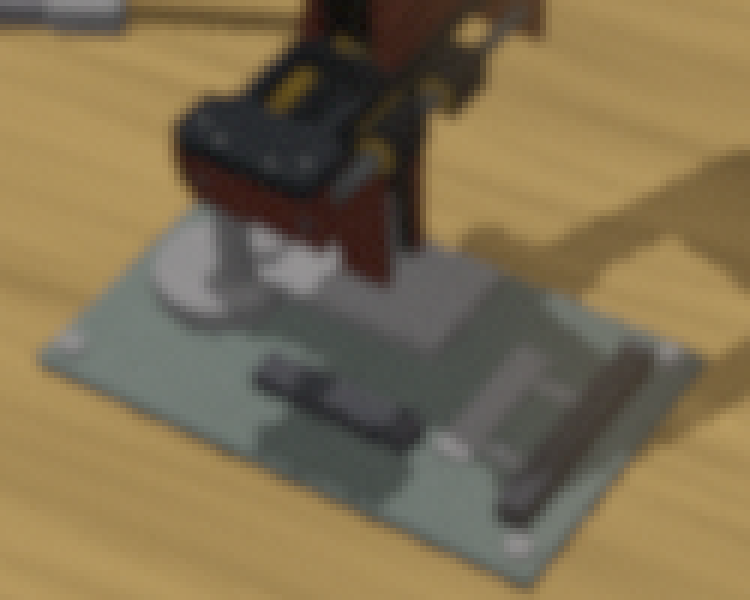

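The scene crop shows the base's +y corners at about (437,348) and (507,270), the jaw's top face edge from (433,428) to (520,345), the stop from (255,365) to (420,420), and the cam disc at (210,275).

```bash
python3 - <<'E'
from m2 import *
c=load('sc3')[0]
g=lambda x,y:((x+.5)/6-.5+220,(y+.5)/6-.5+150)
a=np.array([.532,-.1957]);ux=np.array([np.cos(.0855),-np.sin(.0855)]);uy=np.array([np.sin(.0855),np.cos(.0855)])
def H(x,y,z):
    w=at_z(c,*g(x,y),z)[:2]-a;return np.round(np.array([w@ux,w@uy-.075])*1e3,1)
for n,x,y,z in[("base nearcorner",437,348,.045),("base farcorner",507,270,.045),("jaw near",433,428,.02),("jaw far",520,345,.02),("stop -y top near",252,373,.02),("stop +y front top",415,432,.02),("stop +y back top",425,412,.02),("board right",706,358,.008),("board bottom",530,585,.008),("board left",42,355,.008)]:print(n,H(x,y,z))
for t in("sc3","si3"):
    X,p,d=cloud(t)
    W=X[...,:2]-a;h=np.dstack([W@ux,W@uy-.075])*1e3
    m=(X[...,2]>.040)&(X[...,2]<.050)&(np.abs(h[...,1]+10)<60)&(np.abs(h[...,0]+14)<20)&(d>0)&(h[...,1]>5)
    print(t,m.sum(),"max y",np.sort(h[m][:,1])[-12:],"z",np.median(X[m][:,2]))
    # cam disc rim toward +y and jaw face
    j=(X[...,2]>.013)&(X[...,2]<.025)&(h[...,1]>25)&(h[...,1]<60)&(np.abs(h[...,0])<45)&(d>0)
    print("  jaw",j.sum(),np.round(np.percentile(h[j],[2,10,50,90],axis=0),1).tolist() if j.sum() else "")
X,p,d=cloud("w3");W=X[...,:2]-a;h=np.dstack([W@ux,W@uy-.075])*1e3
m=(X[...,2]>.03)&(X[...,2]<.056)&(d>0)&(h[...,1]>15)&(h[...,1]<60)&(abs(h[...,0]+14)<35)
print("w3 base",m.sum(),h[m].min(0),h[m].max(0))
j=(X[...,2]>.015)&(X[...,2]<.026)&(h[...,1]>25)&(h[...,1]<60)&(np.abs(h[...,0])<45)&(d>0)
print("  jaw",j.sum(),np.round(np.percentile(h[j],[1,5,50,90,99],axis=0),1).tolist() if j.sum() else "")
E
```

```text
base nearcorner [10.2 37.5]
base farcorner [-44.9  37.4]
jaw near [29.9 47.3]
jaw far [-30.3  52.6]
stop -y top near [ 42.2 -35.7]
stop +y front top [35.6 42.1]
stop +y back top [23.9 39.4]
board right [-75.1 119.3]
board bottom [ 73.2 120.8]
board left [  70.6 -127.4]
sc3 145 max y [35.66999483 35.95894661 36.40218107 36.50596275 36.72153431 36.91667472
 37.02798541 37.19200361 37.36329883 38.29833742 38.35885109 38.47947447] z 0.044806618141657095
  jaw 62 [[-16.3, 25.9], [6.6, 27.5], [33.2, 37.9], [42.7, 58.2]]
si3 92 max y [36.86699199 36.91610423 37.53316018 37.58873319 37.7316641  37.954138
 38.46458646 38.48748012 38.70079376 38.87546691 42.06074049 42.4232759 ] z 0.04541052434857401
  jaw 56 [[-30.4, 26.1], [-20.3, 30.2], [27.1, 45.9], [41.4, 56.9]]
w3 base 4496 [-42.45904069  15.00677878] [13.18084361 36.31986204]
  jaw 780 [[27.1, 25.2], [27.3, 25.9], [34.4, 33.1], [41.4, 39.5], [43.1, 40.3]]
```

Stake centre is at about holder (-17, -8), so I'm lowering it.

```bash
python3 -m inch '[{"linear":[0,0,10],"spin":0},{"linear":[0,0,10],"spin":0},{"linear":[0,0,4],"spin":0},{"linear":[0,0,0],"spin":0},{"linear":[0,0,1],"spin":0},{"linear":[0,0,1],"spin":0},{"linear":[0,0,0],"spin":0},{"linear":[0,0,0],"spin":0}]'
python3 -m inch '[{"linear":[0,0,0.5],"spin":0},{"linear":[0,0,0],"spin":0},{"linear":[0,0,0],"spin":0}]'
```

```text
time: 5.75
eef_pos: [0.5243, -0.1285, 0.0268]
tool_rot: [2.321, 2.117, 0.0]
contact_force: [0.5, 0.2, -4.6]
grip_width: 0.172
grasp_force: 30.0
time: 6.0
eef_pos: [0.5242, -0.1285, 0.0263]
tool_rot: [2.321, 2.117, 0.0]
contact_force: [0.5, -0.1, -4.3]
grip_width: 0.175
grasp_force: 30.0
```

```bash
python3 -m inch '[{"linear":[0,0,0.5],"spin":0},{"linear":[0,0,0],"spin":0},{"linear":[0,0,0],"spin":0}]'
python3 -m inch '[{"linear":[0,0,0.5],"spin":0},{"linear":[0,0,0],"spin":0},{"linear":[0,0,0],"spin":0}]'
```

```text
time: 6.25
eef_pos: [0.5243, -0.1285, 0.0257]
tool_rot: [2.321, 2.117, 0.0]
contact_force: [-0.1, -0.9, -3.5]
grip_width: 0.171
grasp_force: 30.0
time: 6.5
eef_pos: [0.5243, -0.1285, 0.0257]
tool_rot: [2.321, 2.117, 0.0]
contact_force: [-2.9, 0.5, 6.0]
grip_width: 0.173
grasp_force: 30.0
```

```bash
python3 -m inch '[{"linear":[0.7,2,-0.3],"spin":0},{"linear":[0,4,0],"spin":0},{"linear":[0,3,0],"spin":0},{"linear":[0,1,0],"spin":0},{"linear":[0,0,0],"spin":0},{"linear":[0,0,0],"spin":0}]'
python3 -m inch '[{"linear":[0,1,0],"spin":0},{"linear":[0,1,0],"spin":0},{"linear":[0,0,0],"spin":0},{"linear":[0,0,0],"spin":0}]'
```

```text
time: 7.0
eef_pos: [0.5275, -0.1277, 0.0259]
tool_rot: [-2.313, -2.112, 0.011]
contact_force: [-17.3, -2.4, 22.8]
grip_width: 0.179
grasp_force: 30.0
time: 7.33
eef_pos: [0.5277, -0.1277, 0.0259]
tool_rot: [-2.311, -2.111, 0.015]
contact_force: [-22.2, -3.1, 28.7]
grip_width: 0.178
grasp_force: 30.0
```

```bash
python3 -m inch '[{"linear":[0,-4,0],"spin":0},{"linear":[0,-2,-0.5],"spin":0},{"linear":[0,0,-0.5],"spin":0},{"linear":[0,0,0],"spin":0},{"linear":[0,0,0],"spin":0}]'
python3 -c "
from h import *
s=monitor.observe();print(s['eef_pos'],s['contact_force'],s['ft_torque'],s['joint_torque'])"
```

```text
time: 7.75
eef_pos: [0.5308, -0.1284, 0.0263]
tool_rot: [2.321, 2.117, 0.001]
contact_force: [0.1, -0.1, -4.2]
grip_width: 0.176
grasp_force: 30.0
[ 0.53083724 -0.12837479  0.02625309] [ 0.12202661 -0.09973995 -4.23674361] [0.04313045 0.02767143 0.02365488] [-4.04183858e-02 -5.42083490e+01 -1.70509583e+01  3.76635930e-02
  6.34306110e-02 -4.97682431e-04]
```

```bash
python3 -m inch '[{"linear":[0,2,0],"spin":0},{"linear":[0,2,0],"spin":0},{"linear":[0,1,0],"spin":0},{"linear":[0,0,0],"spin":0},{"linear":[0,0,0],"spin":0}]'
python3 -m inch '[{"linear":[0,0.5,0],"spin":0},{"linear":[0,0.5,0],"spin":0},{"linear":[0,0,0],"spin":0},{"linear":[0,0,0],"spin":0}]'
```

```text
time: 8.17
eef_pos: [0.5354, -0.1287, 0.0263]
tool_rot: [-2.321, -2.117, 0.0]
contact_force: [0.3, 0.5, -4.2]
grip_width: 0.177
grasp_force: 30.0
time: 8.5
eef_pos: [0.5361, -0.1288, 0.0264]
tool_rot: [-2.321, -2.117, 0.0]
contact_force: [0.1, 0.8, -4.5]
grip_width: 0.174
grasp_force: 30.0
```

```bash
python3 -m inch '[{"linear":[0,0.5,0],"spin":0},{"linear":[0,0.5,0],"spin":0},{"linear":[0,0,0],"spin":0},{"linear":[0,0,0],"spin":0}]'
python3 -m inch '[{"linear":[0,0.5,0],"spin":0},{"linear":[0,0.5,0],"spin":0},{"linear":[0,0,0],"spin":0},{"linear":[0,0,0],"spin":0}]'
```

```text
time: 8.83
eef_pos: [0.5372, -0.1289, 0.0264]
tool_rot: [-2.321, -2.117, 0.0]
contact_force: [-0.1, -0.8, -3.9]
grip_width: 0.176
grasp_force: 30.0
time: 9.17
eef_pos: [0.5378, -0.1289, 0.0264]
tool_rot: [-2.321, -2.117, 0.001]
contact_force: [-1.3, 0.1, -3.5]
grip_width: 0.175
grasp_force: 30.0
```

```bash
python3 -m inch '[{"linear":[0,0.5,0],"spin":0},{"linear":[0,0.5,0.4],"spin":0},{"linear":[0,0,0],"spin":0},{"linear":[0,0,0],"spin":0}]'
python3 -m inch '[{"linear":[0,0.7,0],"spin":0},{"linear":[0,0,0],"spin":0},{"linear":[0,0,0],"spin":0}]'
```

```text
time: 9.5
eef_pos: [0.5378, -0.1288, 0.0258]
tool_rot: [-2.32, -2.116, 0.002]
contact_force: [-4.5, -0.8, 0.2]
grip_width: 0.177
grasp_force: 30.0
time: 9.75
eef_pos: [0.5379, -0.1288, 0.0258]
tool_rot: [-2.319, -2.115, 0.003]
contact_force: [-7.6, -0.8, 2.4]
grip_width: 0.172
grasp_force: 30.0
```

```bash
python3 -m inch '[{"linear":[0,-0.7,0],"spin":0},{"linear":[0,0,0],"spin":0},{"linear":[0,0,0],"spin":0},{"linear":[0,0,0],"spin":0}]' 0.45
python3 -m inch '[{"linear":[0,0,-30],"spin":0},{"linear":[0,0,-40],"spin":0},{"linear":[0,0,-40],"spin":0},{"linear":[0,0,-30],"spin":0},{"linear":[0,0,0],"spin":0},{"linear":[0,0,0],"spin":0},{"linear":[0,0,0],"spin":0}]'
python3 - <<'E'
from m2 import *
for n,t in(("wrist","w4"),("scene","sc4"),("side","si4")):grab(n,t)
s=monitor.observe();print(s["eef_pos"],s["tool_rot"],s["ft_torque"])
from scipy.optimize import least_squares
a=np.array([.532,-.1957]);ux=np.array([np.cos(.0855),-np.sin(.0855)]);uy=np.array([np.sin(.0855),np.cos(.0855)])
for tag in("w4","sc4","si4"):
    X,p,d=cloud(tag);W=X[...,:2]-a;h=np.dstack([W@ux,W@uy-.075])*1e3
    k=(np.hypot(X[...,0]-.532,X[...,1]+.1955)<.03)&(X[...,2]>.078)&(X[...,2]<.12)&(d>0)
    if k.sum()>20:
        Q=X[k];f=least_squares(lambda s:np.linalg.norm(Q-s,axis=1)-.021,[.532,-.195,.09],loss='soft_l1',f_scale=.001);print(tag,"ball",k.sum(),np.round(f.x*1e3,1))
    m=(X[...,2]>.050)&(X[...,2]<.063)&(np.abs(h-[0,-8]).max(2)<15)&(d>0)
    print(tag,"post",m.sum(),np.round(h[m].mean(0),1) if m.any() else"")
a=load('w4')[1][:,:,::-1];b=load('sc4')[1][:,:,::-1]
cv2.imwrite('pics/c6.png',np.vstack([cv2.resize(a,(480,300),interpolation=3),cv2.resize(b[150:240,220:364],(480,300),interpolation=3)]))
E
```

```text
time: 10.08
eef_pos: [0.5406, -0.1295, 0.0265]
tool_rot: [2.32, 2.115, 0.002]
contact_force: [0.1, -0.6, -0.6]
grip_width: 0.43
grasp_force: 0.0
time: 10.67
eef_pos: [0.539, -0.129, 0.1657]
tool_rot: [-2.321, -2.117, -0.0]
contact_force: [0.6, 0.4, -0.4]
grip_width: 0.451
grasp_force: 0.0
[ 0.53804624 -0.12866812  0.16431833] [-2.31907398 -2.1149919   0.00232049] [ 0.00162957  0.02272398 -0.01650801]
w4 ball 2175 [ 531.8 -196.7   90.6]
w4 post 297 [-0.  -8.5]
sc4 ball 212 [ 530.8 -196.2   90.2]
sc4 post 32 [ 0.3 -7.1]
si4 ball 137 [ 534.4 -196.2   90.8]
si4 post 23 [ 0.8 -5.7]
```

View pics/c6.png

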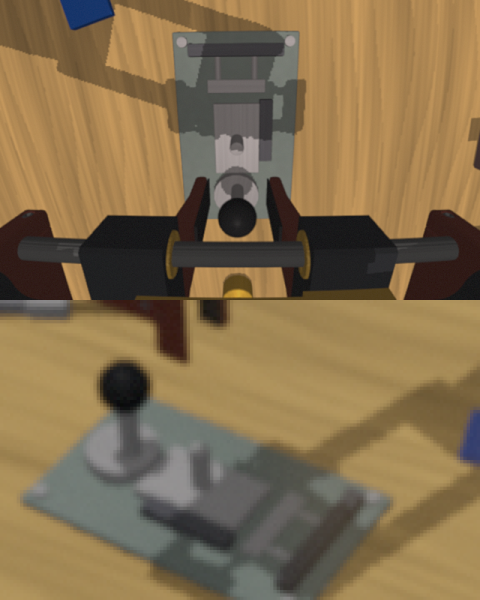

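The stake stands at home, with its base against the stop, post at holder (0,-8) and upright. The ball is at (237,217) in the wrist view. Next I go to the knob.

```bash
python3 - <<'E'
from m2 import *
c,p,d=load('w4')
a=np.array([.532,-.1962]);ux=np.array([np.cos(.0855),-np.sin(.0855)]);uy=np.array([np.sin(.0855),np.cos(.0855)])
for v in(105,122.7,): 
    w=at_z(c,315,v,.02)[:2]-a;print(v,w@ux*1e3,w@uy*1e3-75)
print(p[100:145,300].mean(1).astype(int))
print(monitor.observe()["q"])
X,_,_=cloud('w4');m=(X[...,2]>.017)&(X[...,2]<.025)&(np.hypot(X[...,0]-.53,X[...,1]+.2)<.05);q=X[m][:,:2]
from scipy.optimize import least_squares
e=[];
print("disc",m.sum(),rect(q),q.max(0))
E
python3 -m inch '[{"linear":[-17,0,0],"spin":0},{"linear":[-25,0,0],"spin":0},{"linear":[-17,0,0],"spin":0},{"linear":[-8.5,0,0],"spin":-0.1},{"linear":[0,0,0],"spin":-0.12},{"linear":[0,0,0],"spin":-0.12},{"linear":[0,0,0],"spin":-0.12},{"linear":[0,0,0],"spin":-0.12}]' 1
python3 -m inch '[{"linear":[0,0,0],"spin":-0.12},{"linear":[0,0,0],"spin":-0.12},{"linear":[0,0,0],"spin":-0.12},{"linear":[0,0,0],"spin":-0.12},{"linear":[0,0,0],"spin":-0.12},{"linear":[0,0,0],"spin":0},{"linear":[0,0,0],"spin":0},{"linear":[0,0,0],"spin":0}]'
python3 -c "
from h import *
s=monitor.observe();print(s['eef_pos'],s['q'],s['ft_torque'])"
```

```text
105 -0.5004224843137058 64.88445177270438
122.7 -0.6243497979887495 49.55632345994552
[ 76  76  78  76  76  75  90  98 106 105 103 106 104 104 102  99 104 102
 102 103 105 102 103  92  77  74  76  77  75  74  75  75  77  76  77  77
  74  71  79  96 100  98  98  99 101]
[-3.59604862e-01  3.54632875e-01  1.67876569e+00  8.35981268e-06
  1.11146226e+00 -2.67621604e-01]
disc 2790 (array([ 531.2, -188. ]), array([75.1, 58.3]), 84.13) [ 0.56260228 -0.15027892]
time: 11.48
eef_pos: [0.5321, -0.1961, 0.1644]
tool_rot: [-1.61, -2.694, 0.0]
contact_force: [-0.5, 0.0, 0.2]
grip_width: 0.985
grasp_force: 0.0
time: 12.15
eef_pos: [0.5326, -0.1961, 0.1652]
tool_rot: [-0.756, -3.048, -0.001]
contact_force: [-1.1, -0.7, 0.2]
grip_width: 1.0
grasp_force: 0.0
[ 0.53257238 -0.19613392  0.16520796] [-4.74547473e-01  3.71838411e-01  1.64794943e+00 -2.78243751e-05
  1.12340266e+00 -1.55899235e+00] [ 0.11160945 -0.06496097 -0.03520225]
```

```bash
python3 -m inch '[{"linear":[0,0,25],"spin":0},{"linear":[0,0,30],"spin":0},{"linear":[0,0,25],"spin":0},{"linear":[0,0,13.8],"spin":0},{"linear":[0,0,0],"spin":0},{"linear":[0,0,0],"spin":0},{"linear":[0,0,0],"spin":0}]' 1
python3 -m inch '[{"linear":[0,0,0],"spin":0},{"linear":[0,0,0],"spin":0},{"linear":[0,0,0],"spin":0},{"linear":[0,0,0],"spin":0},{"linear":[0,0,0],"spin":0},{"linear":[0,0,0],"spin":0},{"linear":[0,0,0],"spin":0}]' 0
python3 -c "
from h import *
s=monitor.observe();print(s['eef_pos'],s['q'][5],s['ft_torque'])"
```

```text
time: 12.73
eef_pos: [0.5336, -0.1967, 0.073]
tool_rot: [0.752, 3.049, -0.0]
contact_force: [-0.6, 0.1, -0.1]
grip_width: 1.0
grasp_force: 0.0
time: 13.32
eef_pos: [0.533, -0.1963, 0.0723]
tool_rot: [-0.751, -3.05, 0.0]
contact_force: [-0.4, -0.1, -0.0]
grip_width: 0.509
grasp_force: 0.0
[ 0.53297864 -0.19632311  0.07229553] -1.5624266267633065 [ 0.08218504 -0.12550908 -0.01238198]
```

```bash
cat > st.py <<'E'
from h import *
s=monitor.observe();print(np.round(s['eef_pos']*1e3,1),"q6",round(s['q'][5],3),"yaw",round(2*np.arctan2(s['tool_rot'][0],s['tool_rot'][1]),4),"F",np.round(s['contact_force'],1),"T",np.round(s['ft_torque'],3),s['grip_width'].round(3),s['grasp_force'])
E
python3 -m inch '[{"linear":[0,0,1],"spin":0},{"linear":[0,0,0],"spin":0},{"linear":[0,0,0],"spin":0}]' 0
python3 st.py
python3 -m inch '[{"linear":[0,0,0],"spin":0.06},{"linear":[0,0,0],"spin":0.06},{"linear":[0,0,0],"spin":0.06},{"linear":[0,0,0],"spin":0.06}]' >/dev/null; python3 st.py
python3 -m inch '[{"linear":[0,0,0],"spin":0.06},{"linear":[0,0,0],"spin":0.06},{"linear":[0,0,0],"spin":0.06},{"linear":[0,0,0],"spin":0.06}]'>/dev/null; python3 st.py
python3 -m inch '[{"linear":[0,0,0],"spin":0},{"linear":[0,0,0],"spin":0}]'>/dev/null; python3 st.py
```

```text
time: 13.57
eef_pos: [0.5325, -0.1974, 0.0721]
tool_rot: [-0.75, -3.051, 0.003]
contact_force: [-4.8, -3.3, 8.9]
grip_width: 0.464
grasp_force: 30.0Traceback (most recent call last):
  File "st.py", line 2, in <module>
    s=monitor.observe();print(np.round(s['eef_pos']*1e3,1),"q6",round(s['q'][5],3),"yaw",round(2*np.arctan2(s['tool_rot'][0],s['tool_rot'][1]),4),"F",np.round(s['contact_force'],1),"T",np.round(s['ft_torque'],3),s['grip_width'].round(3),s['grasp_force'])
                                                                                                                                                                                                                    ^^^^^^^^^^^^^^^^^^^^^
AttributeError: 'float' object has no attribute 'round'
Traceback (most recent call last):
  File "st.py", line 2, in <module>
    s=monitor.observe();print(np.round(s['eef_pos']*1e3,1),"q6",round(s['q'][5],3),"yaw",round(2*np.arctan2(s['tool_rot'][0],s['tool_rot'][1]),4),"F",np.round(s['contact_force'],1),"T",np.round(s['ft_torque'],3),s['grip_width'].round(3),s['grasp_force'])
          
[... 811 characters left out ...]
       ^^^^^^^^^^^^^^^^^^^^^
AttributeError: 'float' object has no attribute 'round'
Traceback (most recent call last):
  File "st.py", line 2, in <module>
    s=monitor.observe();print(np.round(s['eef_pos']*1e3,1),"q6",round(s['q'][5],3),"yaw",round(2*np.arctan2(s['tool_rot'][0],s['tool_rot'][1]),4),"F",np.round(s['contact_force'],1),"T",np.round(s['ft_torque'],3),s['grip_width'].round(3),s['grasp_force'])
                                                                                                                                                                                                                    ^^^^^^^^^^^^^^^^^^^^^
AttributeError: 'float' object has no attribute 'round'
```

```bash
sed -i "s/s\['grip_width'\].round(3)/round(s['grip_width'],3)/" st.py; python3 st.py
cat > disc.py <<'E'
from m2 import *
import sys
t=sys.argv[1]
grab('scene','sc'+t);grab('side','si'+t)
def ang(tag):
    X,p,d=cloud(tag);m=(X[...,2]>.0165)&(X[...,2]<.026)&(np.hypot(X[...,0]-.532,X[...,1]+.196)<.045)&(p.mean(2)>95)&(d>0)
    (c,r)=cv2.minEnclosingCircle((X[m][:,:2]*1e3).astype(np.float32));return np.round(c,1),round(r,1)
for tag in("scene0","sc"+t,"side0","si"+t):
    c,r=ang(tag);v=c-np.array([532,-196.]);print(tag,c,r,"a~",round(-np.arctan2(v[1],v[0])-np.pi/2-.0855,2))
E
python3 disc.py 5
```

```text
[ 532.4 -197.6   72.1] q6 -1.082 yaw 0.9626 F [-4.1 -3.6  8.9] T [-0.642  0.788 -0.076] 0.463 30.00150829553604
scene0 [ 530.1 -208.1] 32.1 a~ 0.07
sc5 [ 529.5 -192.5] 40.9 a~ -3.85
side0 [ 530.1 -207.1] 32.9 a~ 0.08
si5 [ 529.2 -193.3] 43.1 a~ -4.03
```

```bash
cat > disc.py <<'E'
from m2 import *
import sys
A=np.array([.532,-.1962]);ux=np.array([np.cos(.0855),-np.sin(.0855)]);uy=np.array([np.sin(.0855),np.cos(.0855)])
def ang(tag):
    X,p,d=cloud(tag);W=X[...,:2]-A;h=np.dstack([W@ux,W@uy])*1e3
    m=(X[...,2]>.0165)&(X[...,2]<.026)&(np.hypot(h[...,0],h[...,1])<45)&(h[...,1]<14)&(d>0)&(p.mean(2)>80)
    q=h[m]; best=[]
    for a in np.arange(-.2,3.2,.02):
        r=np.hypot(q[:,0]+10*np.sin(a),q[:,1]+10*np.cos(a)); best.append((np.maximum(r-30.5,0)**2).sum())
    best=np.array(best);g=np.where(best<=best.min()+.02*best.std())[0]
    return m.sum(),round(-.2+.02*g.mean(),2),np.round([q[:,0].min(),q[:,0].max(),q[:,1].min()],1)
if __name__=="__main__":
    t=sys.argv[1]
    import os
    if not os.path.exists(f'pics/sc{t}.pkl'): grab('scene','sc'+t);grab('side','si'+t)
    for tag in("scene0","sc4","sc"+t,"side0","si4","si"+t): print(tag,*ang(tag))
E
python3 disc.py 5
```

```text
scene0 212 0.19 [-31.8  28.1 -38.9]
sc4 217 0.15 [-33.   30.  -37.6]
sc5 196 0.66 [-35.1  24.7 -35.9]
side0 103 0.03 [-29.4  31.9 -43.9]
si4 110 0.04 [-28.8  30.3 -39.8]
si5 109 0.53 [-33.7  25.5 -39.1]
```

The knob follows, from a ≈ 0.1 to 0.6. I'll continue and read the torque while it moves.

```bash
for i in 1; do python3 -m inch '[{"linear":[0,0,0],"spin":0.06},{"linear":[0,0,0],"spin":0.06},{"linear":[0,0,0],"spin":0.06},{"linear":[0,0,0],"spin":0.06}]' >/dev/null; python3 st.py; python3 -m inch '[{"linear":[0,0,0],"spin":0.06},{"linear":[0,0,0],"spin":0.06},{"linear":[0,0,0],"spin":0.06},{"linear":[0,0,0],"spin":0.06}]' >/dev/null; python3 st.py; python3 -m inch '[{"linear":[0,0,0],"spin":0.06},{"linear":[0,0,0],"spin":0.06},{"linear":[0,0,0],"spin":0.06},{"linear":[0,0,0],"spin":0.06}]' >/dev/null; python3 st.py; done
python3 disc.py 6
```

```text
[ 532.4 -197.7   72.1] q6 -0.84 yaw 1.2043 F [-5.2 -3.4  8.8] T [-0.705  0.806  0.295] 0.463 29.999642372131348
[ 532.2 -197.7   72.1] q6 -0.6 yaw 1.4443 F [-5.5 -4.   8.8] T [-0.725  0.897  0.319] 0.465 29.99965935945511
[ 532.1 -197.6   72.1] q6 -0.36 yaw 1.6842 F [-5.3 -5.3  9.9] T [-0.655  0.934  0.325] 0.466 29.999645948410034
scene0 212 0.19 [-31.8  28.1 -38.9]
sc4 217 0.15 [-33.   30.  -37.6]
sc6 170 1.33 [-39.3  20.7 -31. ]
side0 103 0.03 [-29.4  31.9 -43.9]
si4 110 0.04 [-28.8  30.3 -39.8]
si6 102 1.32 [-37.4  20.8 -30.4]
```

```bash
python3 -m inch '[{"linear":[0,0,0],"spin":0.06},{"linear":[0,0,0],"spin":0.06},{"linear":[0,0,0],"spin":0.06}]' >/dev/null; python3 st.py; python3 -m inch '[{"linear":[0,0,0],"spin":0.06}]' >/dev/null; python3 st.py; python3 -m inch '[{"linear":[0,0,0],"spin":0.06}]' >/dev/null; python3 st.py;python3 -m inch '[{"linear":[0,0,0],"spin":0.06}]' >/dev/null; python3 st.py
```

```text
[ 532.  -197.6   72.1] q6 -0.18 yaw 1.8642 F [-5.3 -4.4 10. ] T [-0.652  1.009  0.352] 0.463 29.999657571315765
[ 532.  -197.6   72.1] q6 -0.12 yaw 1.9242 F [-5.9 -5.5 10.5] T [-0.646  1.038  0.325] 0.466 29.999761283397675
[ 532.  -197.6   72.1] q6 -0.06 yaw 1.9842 F [-5.2 -4.4  9.7] T [-0.691  1.013  0.324] 0.463 29.999740719795227
[ 532.  -197.6   72.1] q6 -0.0 yaw 2.0442 F [-6.2 -3.8 10.2] T [-0.769  1.014  0.306] 0.461 29.999750554561615
```

```bash
python3 -m inch '[{"linear":[0,0,0],"spin":0.06}]' >/dev/null; python3 st.py; python3 -m inch '[{"linear":[0,0,0],"spin":0.06}]' >/dev/null; python3 st.py; python3 -m inch '[{"linear":[0,0,0],"spin":0.06}]' >/dev/null; python3 st.py;python3 -m inch '[{"linear":[0,0,0],"spin":0.06}]' >/dev/null; python3 st.py
```

```text
[ 531.9 -197.6   72. ] q6 0.06 yaw 2.1042 F [-5.2 -4.3  9.5] T [-0.719  1.08   0.342] 0.469 29.99975323677063
[ 531.9 -197.6   72. ] q6 0.12 yaw 2.1642 F [-5.7 -4.5 10. ] T [-0.587  1.068  0.313] 0.467 29.999690651893616
[ 531.9 -197.6   72.1] q6 0.18 yaw 2.2242 F [-6.7 -4.6  9.8] T [-0.643  1.044  0.324] 0.465 29.999717473983765
[ 531.9 -197.6   72.1] q6 0.24 yaw 2.2842 F [-6.  -4.7  9.9] T [-0.671  1.026  0.376] 0.465 29.999817609786987
```

```bash
python3 -m inch '[{"linear":[0,0,0],"spin":0.06}]' >/dev/null; python3 st.py; python3 -m inch '[{"linear":[0,0,0],"spin":0.06}]' >/dev/null; python3 st.py; python3 -m inch '[{"linear":[0,0,0],"spin":0.03}]' >/dev/null; python3 st.py
```

```text
[ 531.9 -197.6   72.1] q6 0.3 yaw 2.3441 F [-5.8 -4.3  9.8] T [-0.597  1.063  0.395] 0.467 29.99973714351654
[ 531.9 -197.5   72. ] q6 0.36 yaw 2.404 F [-5.9 -4.3  9.2] T [-0.633  1.102  0.44 ] 0.464 29.99976485967636
[ 531.9 -197.6   72.1] q6 0.39 yaw 2.434 F [-5.  -4.3  9.3] T [-0.644  1.091  0.51 ] 0.464 30.001409947872162
```

The torque rises from q6 ≈ 0.23, so the nip has begun there. Next I'll check for slip.

```bash
python3 -m inch '[{"linear":[0,0,0],"spin":0.04}]' >/dev/null; python3 st.py; python3 -m inch '[{"linear":[0,0,0],"spin":0.04}]' >/dev/null; python3 st.py; python3 disc.py 7 | grep 7
```

```text
[ 531.9 -197.5   72.1] q6 0.428 yaw 2.4724 F [-5.9 -4.2  9.5] T [-0.594  1.154  0.548] 0.463 30.000533759593964
[ 531.8 -197.5   72.1] q6 0.469 yaw 2.5127 F [-6.3 -3.4 10. ] T [-0.603  1.091  0.458] 0.461 30.000665187835693
sc4 217 0.15 [-33.   30.  -37.6]
sc7 133 2.01 [-38.   20.5 -22.3]
si7 72 2.32 [-38.1  23.2 -22.6]
```

The torque peaked at 0.55 and then fell to 0.46, so the pads slip. The grasp also carries useless load: about 10 N vertical and 7 N along tool x. I'll relieve that first to give the full friction to turning.

```bash
python3 -m inch '[{"linear":[-2.5,0,-1],"spin":0},{"linear":[0,0,0],"spin":0}]' >/dev/null; python3 st.py; python3 -m inch '[{"linear":[0,0,0],"spin":0.04}]' >/dev/null; python3 st.py; python3 -m inch '[{"linear":[0,0,0],"spin":0.04}]' >/dev/null; python3 st.py;python3 -m inch '[{"linear":[0,0,0],"spin":0.04}]' >/dev/null; python3 st.py; python3 disc.py 8 | grep 8
```

```text
[ 531.7 -197.6   72.2] q6 0.463 yaw 2.5131 F [ 3.4  1.9 -2.4] T [ 0.341 -0.366  0.235] 0.464 29.999552965164185
[ 531.7 -197.6   72.2] q6 0.503 yaw 2.5521 F [ 3.3  2.6 -2.4] T [ 0.333 -0.378  0.581] 0.463 29.998122453689575
[ 531.7 -197.6   72.2] q6 0.544 yaw 2.5936 F [ 3.4  0.9 -1.8] T [ 0.361 -0.402  0.598] 0.466 29.99857932329178
[ 531.7 -197.6   72.1] q6 0.585 yaw 2.6337 F [ 2.4  1.3 -0.9] T [ 0.372 -0.33   0.645] 0.468 29.99876618385315
scene0 212 0.19 [-31.8  28.1 -38.9]
sc8 134 2.14 [-36.5  21.4 -22.4]
si4 110 0.04 [-28.8  30.3 -39.8]
si8 83 2.39 [-34.4  25.2 -24.4]
```

With the load off, the torque climbs to 0.645 without slipping. Now I'll measure the jaw's shift in the images.

```bash
python3 - <<'E'
from h import *
c,p,d=grab('wrist','w9')
A=np.array([.532,-.1962]);ux=np.array([np.cos(.0855),-np.sin(.0855)]);uy=np.array([np.sin(.0855),np.cos(.0855)])
# rectified top view at z=20 mm, 4 px/mm: x holder -45..45 -> rows? columns = y (20..110), rows = x
def top(t,z=.02,s=4):
    c,p,d=load(t);K=c["camera_matrix"]
    yy,xx=np.meshgrid(np.arange(20,110,1/s),np.arange(-45,45,1/s))
    P=np.dstack([A[0]+(xx*ux[0]+(yy+75)*uy[0])/1e3,A[1]+(xx*ux[1]+(yy+75)*uy[1])/1e3,np.full(xx.shape,z)])
    q=(P-c["origin"])@rot(c["orientation"]);a=q[...,0]/-q[...,2];b=-q[...,1]/-q[...,2];r=1+c["k1"]*(a*a+b*b)
    return cv2.remap(p[:,:,::-1],(K[0,0]*a*r+K[0,2]).astype(np.float32),(K[1,1]*b*r+K[1,2]).astype(np.float32),cv2.INTER_CUBIC)
ims=[top(t) for t in("w4","w9","sc4","sc8")]
cv2.imwrite('pics/c9.png',np.vstack([np.hstack(ims[:2]),np.hstack(ims[2:])])[::1])
print(cv2.imread('pics/c9.png').shape)
for t in("sc4","sc8"):
    im=top(t).mean(2)
    print(t,np.round(im[140:220].mean(0)[::4]).astype(int))
E
python3 - <<'E'
import cv2
a=cv2.imread('pics/c9.png');cv2.imwrite('pics/c9s.png',cv2.resize(a,(600,600),interpolation=cv2.INTER_AREA))
E
```

```text
(720, 720, 3)
sc4 [97 97 97 98 97 97 97 98 98 98 98 97 97 96 95 94 91 88 84 80 78 76 75 75
 75 76 76 76 77 78 79 81 85 88 92 95 97 98 99 99 99 99 98 98 98 97 96 93
 91 88 85 83 82 81 81 81 81 81 81 81 81 81 81 81 82 81 81 80 79 77 74 71
 68 66 64 64 63 63 63 63 64 63 62 61 60 59 59 60 63 68]
sc8 [ 98  98  99  99  99  99  98  98  98  99  99  98  98  98  98  99  98  98
  98  98  98  98  98  98  98  98  99  99  99  98  97  95  92  91  90  92
  95 100 105 110 115 120 125 128 132 134 136 137 136 133 129 124 118 114
 112 112 113 115 116 116 116 117 117 117 117 117 116 115 112 108 104  99
  94  90  88  87  86  86  86  86  85  83  81  77  72  68  65  65  68  75]
```

View pics/c9s.png

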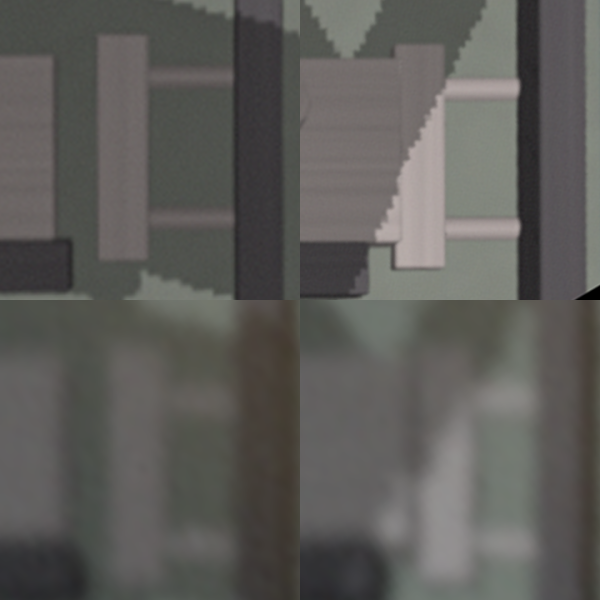

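In the fixed scene camera's rectified views, the jaw edges move from (108,162) to (115,174) px at 3.3 px/mm. That is 2.1–3.6 mm. The torque rise of 0.32 N m also suggests about 2.7 mm. One small step more should do it.

```bash
python3 -m inch '[{"linear":[0,0,0],"spin":0.03}]' >/dev/null; python3 st.py; python3 -m inch '[{"linear":[0,0,0],"spin":0.03}]' >/dev/null; python3 st.py
python3 -m inch '[{"linear":[0,0,0],"spin":0},{"linear":[0,0,0],"spin":0},{"linear":[0,0,0],"spin":0},{"linear":[0,0,0],"spin":0}]' 1 
python3 -m inch '[{"linear":[0,0,-25],"spin":0},{"linear":[0,0,-35],"spin":0},{"linear":[0,0,-35],"spin":0},{"linear":[0,0,-20],"spin":0},{"linear":[-30,0,0],"spin":0},{"linear":[-30,0,0],"spin":0}]'
python3 disc.py 10 | grep 10; python3 st.py
```

```text
[ 531.7 -197.6   72.2] q6 0.612 yaw 2.6609 F [ 3.5  2.6 -2.9] T [ 0.418 -0.507  0.641] 0.464 29.99845862388611
[ 531.7 -197.6   72.2] q6 0.643 yaw 2.6921 F [ 3.   2.  -2.6] T [ 0.373 -0.547  0.668] 0.465 29.998713433742523
time: 18.02
eef_pos: [0.5305, -0.1979, 0.0722]
tool_rot: [-3.062, -0.7, 0.001]
contact_force: [0.4, -0.1, 0.2]
grip_width: 0.727
grasp_force: 0.0
time: 18.52
eef_pos: [0.4783, -0.2246, 0.1892]
tool_rot: [3.058, 0.703, 0.005]
contact_force: [0.2, -0.1, -0.1]
grip_width: 1.001
grasp_force: 0.0
sc10 136 2.24 [-38.4  24.  -22.9]
side0 103 0.03 [-29.4  31.9 -43.9]
si4 110 0.04 [-28.8  30.3 -39.8]
si10 75 2.49 [-34.4  24.3 -22.1]
[ 473.3 -224.5  187.4] q6 0.55 yaw -3.5892 F [ 0.2  0.2 -1. ] T [ 0.057  0.046 -0.007] 1.002 0.0
```

```bash
python3 - <<'E'
from h import *
A=np.array([.532,-.1962]);ux=np.array([np.cos(.0855),-np.sin(.0855)]);uy=np.array([np.sin(.0855),np.cos(.0855)])
def top(t,z=.02,s=4):
    c,p,d=load(t);K=c["camera_matrix"]
    yy,xx=np.meshgrid(np.arange(20,110,1/s),np.arange(-45,45,1/s))
    P=np.dstack([A[0]+(xx*ux[0]+(yy+75)*uy[0])/1e3,A[1]+(xx*ux[1]+(yy+75)*uy[1])/1e3,np.full(xx.shape,z)])
    q=(P-c["origin"])@rot(c["orientation"]);a=q[...,0]/-q[...,2];b=-q[...,1]/-q[...,2];r=1+c["k1"]*(a*a+b*b)
    return cv2.remap(p[:,:,::-1],(K[0,0]*a*r+K[0,2]).astype(np.float32),(K[1,1]*b*r+K[1,2]).astype(np.float32),cv2.INTER_CUBIC)
I={}
for t in("scene0","sc4","sc10","side0","si4","si10"):
    I[t]=top(t);print(t,np.round(I[t].mean(2)[150:210].mean(0)[80:260:4]).astype(int))
for a,b in(("scene0","sc10"),("side0","si10")):
    x=I[a].mean(2)[60:300,:].astype(np.float32);y=I[b].mean(2)[60:300,:].astype(np.float32)
    best=[]
    for c0,w in((164,80),):   # jaw +y half incl. edge, y 61..81
        T=x[20:220,c0:c0+w];r=cv2.matchTemplate(y,T,cv2.TM_CCOEFF_NORMED);_,v,_,l=cv2.minMaxLoc(r);print(a,b,"shift mm",(l[0]-c0)/4,(l[1]-20)/4,"score",v)
cv2.imwrite('pics/c10.png',np.vstack([np.hstack([I["scene0"],I["sc10"]]),np.hstack([I["side0"],I["si10"]])])[::1,:])
a=cv2.imread('pics/c10.png');cv2.imwrite('pics/c10s.png',cv2.resize(a,(600,600),interpolation=cv2.INTER_AREA))
E
```

```text
scene0 [115 115 115 115 116 115 115 115 115 117 119 123 127 132 137 141 143 145
 146 146 146 146 146 145 144 142 138 133 126 120 114 111 111 112 113 115
 116 116 117 117 117 117 117 118 118]
sc4 [78 76 75 75 76 76 76 76 77 78 79 82 85 88 92 95 97 98 99 99 99 99 98 98
 98 97 96 93 91 88 85 83 81 80 80 80 80 80 80 80 81 81 81 81 81]
sc10 [143 143 143 143 143 142 143 142 142 140 137 132 126 120 116 115 117 123
 129 134 138 140 142 142 142 142 142 142 140 137 132 127 120 115 111 110
 110 111 113 114 115 115 115 115 115]
side0 [124 124 124 124 124 124 124 124 124 123 123 123 124 125 126 128 130 134
 137 141 145 149 152 155 157 158 159 159 159 157 154 150 145 139 133 127
 122 119 116 115 114 115 115 116 116]
si4 [ 93  92  91  90  89  88  87  86  85  84  83  83  82  82  82  83  84  85
  87  90  92  94  97  98 100 101 102 102 102 102 101 101  99  98  96  93
  91  89  87  85  84  82  81  80  78]
si10 [160 160 160 160 160 160 159 158 157 155 152 148 143 137 130 124 119 115
 114 114 117 121 127 133 139 145 150 154 156 158 159 159 158 155 152 147
 142 136 131 125 121 118 115 114 113]
scene0 sc10 shift mm 3.25 -0.25 score 0.9837600588798523
side0 si10 shift mm 4.25 -1.75 score 0.9804375171661377
```

View pics/c10s.png

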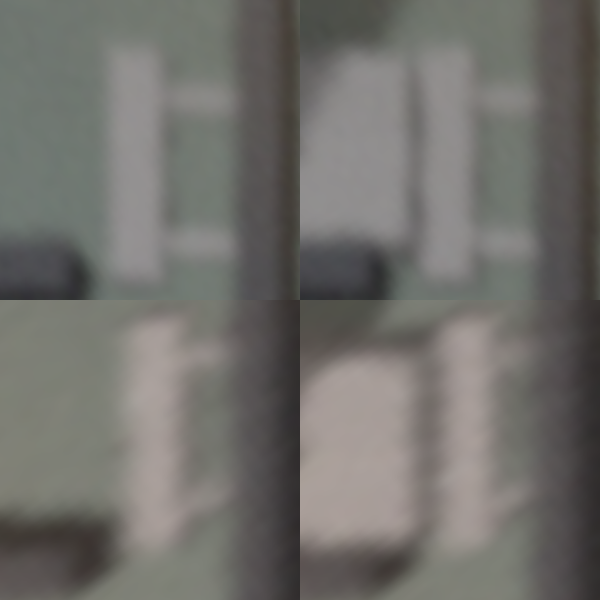

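The fixed-camera views show the jaw moved from 162 to 174 px at 3.3 px/mm. The scene camera's edge and template comparisons give 3.3–3.7 mm, about 20 N. The stake lies against both the stop and the jaw, and the gripper is clear. I'm handing in.

```bash
python3 -c "
from plant import workorder
print(workorder.finish_job())"
```

```text
the job is handed in; nothing more can be done
None
```

The job is handed in: the stake is home against the end stop and released, and the cam is tightened until the spring jaw moved back about 3.5 mm by camera (asked: about 3 mm), with no verdict returned; on the way there were two hiccups, the stake catching briefly on its first slide (22 N) and the knob grip slipping once.

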